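Put the hand stamps back in their rack by size

TASK

Put the four stray hand stamps back into the free bays of the stamp rack so that the row runs in order of size, the largest in the bay beside the ink pad and the smallest in the bay beside the ink bottle. Stand each one upright on the floor of its bay with its long side front to back, like the black stamp already in the middle, and set it down rather than drop it. Leave the black stamp where it stands.

Things in the scene. Friction and masses are not known exactly. Their poses are not given: they have to be found in the camera images.
- stamp_1: hand stamp with a red handle, the smallest of the five: pale wooden mount 36 mm (its x) by 20 mm (its y) and 16 mm thick, round handle 19 mm across, 60 mm tall in all. Origin: centre of the underside, z up. The handle is a plain cylinder, gripped from above, from 36 to 50 mm above the origin, with a thinner neck below. It stands loose on the desk in front of the rack.
- stamp_2: hand stamp with a yellow handle, the second smallest of the five: pale wooden mount 44 mm (its x) by 26 mm (its y) and 16 mm thick, round handle 22 mm across, 68 mm tall in all. Origin: centre of the underside, z up. The handle is a plain cylinder, gripped from above, from 36 to 58 mm above the origin, with a thinner neck below. It stands loose on the desk in front of the rack.
- stamp_3: hand stamp with a black handle, the middle one of the five: pale wooden mount 52 mm (its x) by 32 mm (its y) and 16 mm thick, round handle 25 mm across, 76 mm tall in all. Origin: centre of the underside, z up. The handle is a plain cylinder, gripped from above, from 36 to 66 mm above the origin, with a thinner neck below. Already in the middle bay of the rack, long side front to back.
- stamp_4: hand stamp with a green handle, the second largest of the five: pale wooden mount 60 mm (its x) by 38 mm (its y) and 16 mm thick, round handle 28 mm across, 84 mm tall in all. Origin: centre of the underside, z up. The handle is a plain cylinder, gripped from above, from 36 to 74 mm above the origin, with a thinner neck below. It stands loose on the desk in front of the rack.
- stamp_5: hand stamp with a blue handle, the largest of the five: pale wooden mount 68 mm (its x) by 44 mm (its y) and 16 mm thick, round handle 31 mm across, 92 mm tall in all. Origin: centre of the underside, z up. The handle is a plain cylinder, gripped from above, from 36 to 82 mm above the origin, with a thinner neck below. It stands loose on the desk in front of the rack.
- rack: dark wooden stamp rack, 92 mm deep (its x) by 314 mm long (its y), fixed. Five equal open bays in a row, their centres at y = -124, -62, 0, +62, +124 mm and x = 0; each bay is 84 mm (x) by 58 mm (y) inside, its floor 10 mm above the origin. Walls 4 mm thick: dividers and ends 28 mm tall, back (+x) 32 mm, front lip (-x) 22 mm. Origin: centre of the underside
- ink_pad: open black ink pad with dark blue felt, 84 mm (its x) by 66 mm, 13 mm tall, with its lid tilted up at its back to 95 mm; it stands just beyond one end of the rack, about 210 mm from the rack's centre along the rack's +y or -y, and does not move. Origin at the centre of its underside
- ink_bottle: small dark blue bottle of stamp ink with a black cap, 34 mm across and 78 mm tall, just beyond the other end of the rack; it does not move. Origin at the centre of its underside

How it is judged:
At the end, for the whole second after the job is handed in: In order from the ink pad's end the bays hold blue, green, black, yellow, red. Each stamp's centre is in its bay, underside within 4 mm of the bay floor, upright within 0.1 rad, long side front to back within 0.35 rad, at rest and released (((y of ink_pad in the frame of rack above 0 m and y of stamp_1 in the frame of rack between -0.153 and -0.095 m and y of stamp_2 in the frame of rack between -0.091 and -0.033 m and y of stamp_3 in the frame of rack between -0.029 and 0.029 m and y of stamp_4 in the frame of rack between 0.033 and 0.091 m and y of stamp_5 in the frame of rack between 0.095 and 0.153 m) or (y of ink_pad in the frame of rack below 0 m and y of stamp_1 in the frame of rack between 0.095 and 0.153 m and y of stamp_2 in the frame of rack between 0.033 and 0.091 m and y of stamp_3 in the frame of rack between -0.029 and 0.029 m and y of stamp_4 in the frame of rack between -0.091 and -0.033 m and y of stamp_5 in the frame of rack between -0.153 and -0.095 m)) and x of stamp_1 in the frame of rack between -0.042 and 0.042 m and z of stamp_1 in the frame of rack between 0.006 and 0.014 m and angle between each of stamp_1, stamp_2, stamp_3, stamp_4, stamp_5's own z axis and vertical below 0.1 rad and angle between the x axis of each of stamp_1, stamp_2, stamp_3, stamp_4, stamp_5 and the x axis of rack, either way round below 0.35 rad and linear speed of each of stamp_1, stamp_2, stamp_3, stamp_4, stamp_5 below 0.02 m/s and contact force between each of stamp_1, stamp_2, stamp_3, stamp_4, stamp_5 and the fingers below 0.05 N and x of stamp_2 in the frame of rack between -0.042 and 0.042 m and z of stamp_2 in the frame of rack between 0.006 and 0.014 m and x of stamp_3 in the frame of rack between -0.042 and 0.042 m and z of stamp_3 in the frame of rack between 0.006 and 0.014 m and x of stamp_4 in the frame of rack between -0.042 and 0.042 m and z of stamp_4 in the frame of rack between 0.006 and 0.014 m and x of stamp_5 in the frame of rack between -0.042 and 0.042 m and z of stamp_5 in the frame of rack between 0.006 and 0.014 m); the robot touches nothing.
It fails at once if the black stamp is shifted from its place in the middle bay by more than 12 mm (distance of stamp_3 from where it was at the start of the episode above 0.012 m).
It fails at once if a stamp is dropped or thrown (falls freely at more than 0.65 m/s, about 2 cm) ((contact force between stamp_1 and the fingers below 0.02 N and linear speed of stamp_1 above 0.65 m/s) or (contact force between stamp_2 and the fingers below 0.02 N and linear speed of stamp_2 above 0.65 m/s) or (contact force between stamp_4 and the fingers below 0.02 N and linear speed of stamp_4 above 0.65 m/s) or (contact force between stamp_5 and the fingers below 0.02 N and linear speed of stamp_5 above 0.65 m/s)).
It also fails if it takes over 93 s, if anything falls off the work surface, if the arm or the gripper's body presses on something with over 40 N, if the wrist force passes 120 N, or if a joint passes its speed limit or range.

ROBOT

A 6-joint arm with a two-finger parallel gripper is mounted at the origin on a cart in front of the work surface, level with it; the furniture and walls round the work are solid. World frame = base frame: x ahead of the robot, y to its left, z up, the work surface at z = 0. Lengths are in m, angles in rad, forces in N, time in s.
With the tool pointing down it reaches from about 0.35 to 0.925 m from the base axis. Payload 6.4 kg.
Tool frame: the origin (TCP) lies at the very end of the fingers, on their centre line; the grasp point (between the pads) lies 19 mm behind it (arm.grasp_offset is the distance from the TCP to the grasp point, in m); z points along the fingers, y is the line along which they close (so a half turn about z gives the same grasp; the last joint's range is limited). The gripper opens to 94 mm and grips with 3 to 60 N. Pads are 16 mm wide; open, the fingers measure 119 mm over their backs; the gripper's body (75 mm by 177 mm) begins 78 mm behind the grasp point.
Start: joints at [-1.346, 0.245, 1.558, -0, 1.339, -0.174], TCP at [0.252, -0.599, 0.205] pointing down, gripper open.
Joint ranges: [-3.13, 3.13], [-1.02, 2.26], [0.13, 2.54], [-0.95, 4.09], [0.21, 2.88], [-2.74, 2.74]. Speed limits (rad/s): [2.57, 2.57, 3.14, 3.14, 3.14, 3.14].

INTERFACE

Orientations are given as a unit quaternion [w, x, y, z].
In Python, from bench import arm gives the robot as it stands.
- The arm moves only by the shell command python3 -m creep 'ROWS' [FORCE]. ROWS is text: rows parted by semicolons, each of 5 numbers parted by spaces: the shift along the tool's x, y, z in cm, then the turn about the tool's z in degrees, then the closure, from -1 (fully open) to 1 (shut). A call has exactly 8 rows; each row is the pose to reach, as a shift and turn from the pose commanded when the call began, along the tool's axes at that moment; what a row does not reach only later rows make up. A row lasts 1/10 s, in which the tool goes at most 50 mm and 8.59 degrees, less where a joint would pass 70% of its speed; a pose out of reach is approached as far as the arm can. A call with a gripper value outside its range is refused whole. The fingers move at their own pace and stop on an object; FORCE is the grip in N (left out, the last holds). Time passes only in rows, so rows that repeat a pose let the fingers close, or fill a call up. It gives the time, the measured TCP pose, the force, the opening and the grip force at its end, in the units of the state.
- arm.sense(): the state, without advancing time (a new reading comes with each control period).
- arm.grab_frame(name): name is "scene" or "top" or "wrist"; returns a dict with "frame" (400x640x3 uint8, blue, green, red), "fx", "fy", "cx", "cy" (pixels), "rvec" (rotation vector, rad) and "tvec" (3), from world to camera coordinates, as OpenCV has them; the wrist camera has in their place "tool_from_camera" (4x4, takes a point from camera to tool coordinates, whose origin is the TCP and whose axes are the flange's). Camera axes: x right, y down, z forward; pixel columns grow to the right and rows downward; lengths in m; the calibration is good to about 2 mm. A picture is of the moment at which its call begins: read the wrist's pose just before it. There is no depth.
- arm.sign_off(): hands the job in; it is judged then, once.
The state is a dict: "t": time; "q": joint angles; "joint_vel": joint speeds; "joint_efforts": joint torques, N m; "position": TCP position; "orientation": TCP orientation; "ft_force": force on the tool from outside, world axes, zero at the start; "moment": the same for the moment, N m; "finger_gap": opening from 0.0 (shut) to 1.0 (fully open); "gripper_force": force on a finger pad.
Only numpy, scipy, OpenCV 4.12 (cv2) and the standard library are available. Lean on these libraries where they do the work, as an engineer would, in place of code of your own. Each camera call takes 0.05 s, during which the arm holds its last target. There are 200 camera calls.

## Working session

There is one attempt and no reset: what is moved stays moved. The work goes in short steps, Python scripts to look and compute and a shell command to move; the robot and the scene stay as the last step left them, time stands still between calls to the robot, and variables do not carry over. Pictures are saved under pics/ and viewed, at most 19 in all, crops included, and the job is handed in when it is done.

```bash
mkdir -p pics; ls
python3 - <<'E'
from bench import arm
import cv2
s=arm.sense();print({k:s[k] for k in('t','position','orientation','finger_gap')})
for n in("top","scene"):
    f=arm.grab_frame(n);cv2.imwrite(f"pics/{n}0.png",f["frame"]);print(n,f["fx"],f["fy"],f["cx"],f["cy"],f["rvec"],f["tvec"])
E
```

```text
pics
{'t': 0.0, 'position': array([ 0.25227193, -0.5984016 ,  0.2043659 ]), 'orientation': array([-9.53644345e-04,  9.80189600e-01,  1.98059181e-01, -1.86503637e-05]), 'finger_gap': 0.9957942705716497}
top 415.55074255553353 415.55074255553353 320.9717036191638 204.34826023011527 [ 2.15839012 -2.12166823  0.1547227 ] [0.01041701 0.53404411 1.20046887]
scene 501.6026492036679 501.6026492036679 326.2742619077389 202.85253300893453 [ 0.93280407 -2.24617017  1.33947945] [0.40073998 0.248235   1.16249656]
```

View pics/top0.png

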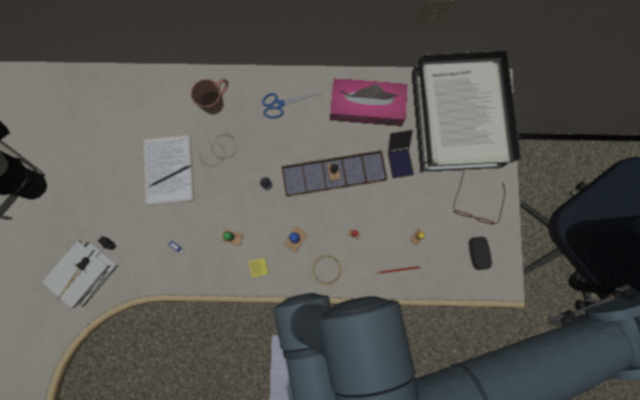

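View pics/scene0.png

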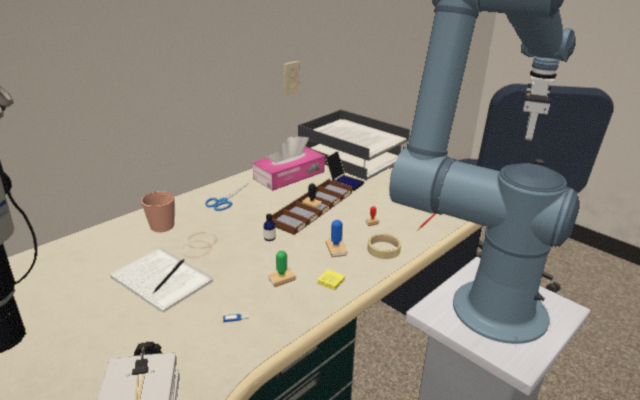

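The top view shows the rack at about (335,172), the ink pad at its right end (400,155) and the bottle at its left (265,183). The stamps are green (229,237), blue (295,239), red (354,233) and yellow (420,236). The scene view agrees.

```bash
cat > h.py <<'E'
import numpy as np,cv2
from scipy.spatial.transform import Rotation as R
from bench import arm
def tool(s):
    w,x,y,z=s['orientation'];return R.from_quat([x,y,z,w]).as_matrix(),np.array(s['position'])
def cam(name):
    s=arm.sense();f=arm.grab_frame(name)
    K=np.array([[f['fx'],0,f['cx']],[0,f['fy'],f['cy']],[0,0,1]])
    if name=='wrist':
        Rt,p=tool(s);T=np.array(f['tool_from_camera']);Rc=Rt@T[:3,:3];c=Rt@T[:3,3]+p
    else:
        Rw=cv2.Rodrigues(np.array(f['rvec']))[0];Rc=Rw.T;c=-Rc@np.array(f['tvec']).ravel()
    return f['frame'],K,Rc,c
def ray(C,px,z):
    _,K,Rc,c=C;d=Rc@np.linalg.solve(K,[px[0],px[1],1.]);return c+d*(z-c[2])/d[2]
def proj(C,P):
    _,K,Rc,c=C;v=K@(Rc.T@(np.array(P)-c));return v[:2]/v[2]
def mask(im,col):
    h=cv2.cvtColor(im,cv2.COLOR_BGR2HSV)
    lo,hi={'red':((0,170,60),(6,255,255)),'yellow':((24,150,90),(33,255,255)),'green':((50,120,40),(80,255,255)),'blue':((100,150,70),(125,255,255)),'wood':((8,60,100),(22,170,255))}[col]
    return cv2.inRange(h,lo,hi)
def blobs(m,amin):
    cs,_=cv2.findContours(m,cv2.RETR_EXTERNAL,cv2.CHAIN_APPROX_NONE)
    return sorted([c for c in cs if cv2.contourArea(c)>amin],key=cv2.contourArea,reverse=True)
E
python3 - <<'E'
from h import *
C=cam('top');print('cam',C[3])
H={'green':.084,'blue':.092,'red':.06,'yellow':.068}
for n,p in dict(green=(229,236),blue=(295,238),red=(354,233),yellow=(420,236)).items(): print(n,ray(C,p,H[n]).round(3))
for p in[(283,167),(383,152),(386,179),(287,195)]:print('rack',ray(C,p,.028).round(3))
print(ray(C,(400,160),.01),ray(C,(265,183),.078))
f=arm.grab_frame('wrist');print(f['fx'],f['cx'],f['cy'],np.array(f['tool_from_camera']).round(3))
print(tool(arm.sense())[0].round(3))
cv2.imwrite('pics/t1.png',cv2.resize(C[0][130:260,200:450],None,fx=3.2,fy=3.2,interpolation=cv2.INTER_CUBIC))
E
```

```text
cam [0.3475363  0.01005253 1.26710481]
green [0.432 0.28  0.084]
blue [0.429 0.091 0.092]
red [ 0.448 -0.078  0.06 ]
yellow [ 0.442 -0.268  0.068]
rack [0.649 0.138 0.028]
rack [ 0.702 -0.168  0.028]
rack [ 0.617 -0.177  0.028]
rack [0.563 0.123 0.028]
[ 0.68187575 -0.22326933  0.01      ] [0.58835845 0.18376458 0.078     ]
296.1689788939066 318.6496504311538 198.19063836288333 [[-0.    -0.973 -0.233  0.067]
 [ 1.    -0.    -0.    -0.   ]
 [ 0.    -0.233  0.973 -0.18 ]
 [ 0.     0.     0.     1.   ]]
[[ 0.922  0.388 -0.   ]
 [ 0.388 -0.922  0.001]
 [ 0.    -0.001 -1.   ]]
```

View pics/t1.png

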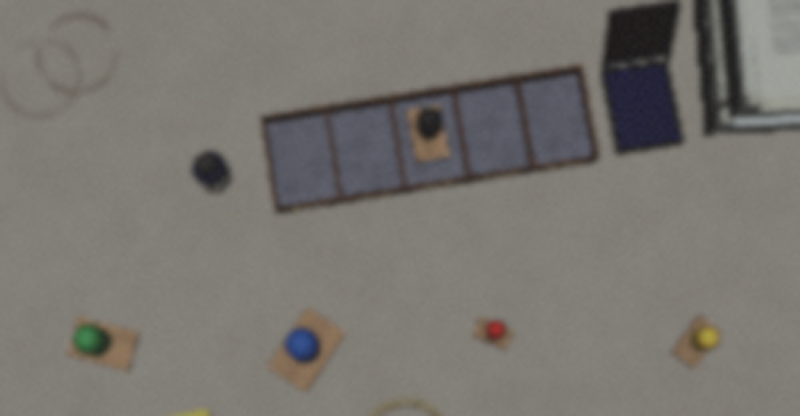

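```bash
cat >> h.py <<'E'
def go(x,y,z,yaw):
    s=arm.sense();Rt,p=tool(s);d=Rt.T@(np.array([x,y,z])-p)*100
    y0=np.degrees(np.arctan2(Rt[1,0],Rt[0,0]));t=-((yaw-y0+180)%360-180)
    print('t',round(s['t'],2),'pos',p.round(4),'yaw',y0.round(1),'gap',round(s['finger_gap'],3),'F',np.round(s['ft_force'],1),'-> shift',d.round(2),'turn',round(t,1))
E
python3 -m creep '18.5 -24.7 -2 -38 -1;18.5 -24.7 -2 -38 -1;18.5 -24.7 -2 -38 -1;18.5 -24.7 -2 -38 -1;18.5 -24.7 -2 -38 -1;18.5 -24.7 -2 -38 -1;18.5 -24.7 -2 -38 -1;18.5 -24.7 -2 -38 -1'
python3 -c "
from h import *
go(.42,-.03,.25,99.8)"
```

```text
t: 1.0
position: [0.3274, -0.2987, 0.2257]
orientation: [0.001, 0.862, 0.507, -0.0]
ft_force: [0.9, -0.5, 0.3]
finger_gap: 1.002
gripper_force: 0.0
t 1.0 pos [ 0.3274 -0.2987  0.2257] yaw 61.0 gap 1.002 F [ 0.9 -0.5  0.3] -> shift [27.99 -4.93 -2.46] turn -38.8
```

```bash
python3 -m creep '28 -4.9 -2.5 -38.8 -1;28 -4.9 -2.5 -38.8 -1;28 -4.9 -2.5 -38.8 -1;28 -4.9 -2.5 -38.8 -1;28 -4.9 -2.5 -38.8 -1;28 -4.9 -2.5 -38.8 -1;28 -4.9 -2.5 -38.8 -1;28 -4.9 -2.5 -38.8 -1' | head -2
python3 -c "
from h import *
C=cam('wrist');print(C[3]);cv2.imwrite('pics/w1.png',C[0]);print(proj(C,(.633,-.021,0)))
np.savez('w1.npz',f=C[0],K=C[1],R=C[2],c=C[3])"
```

```text
t: 1.8
position: [0.4211, -0.0319, 0.2503]
[0.40983538 0.03424206 0.4304193 ]
[460.91139541 191.05657575]
```

View pics/w1.png

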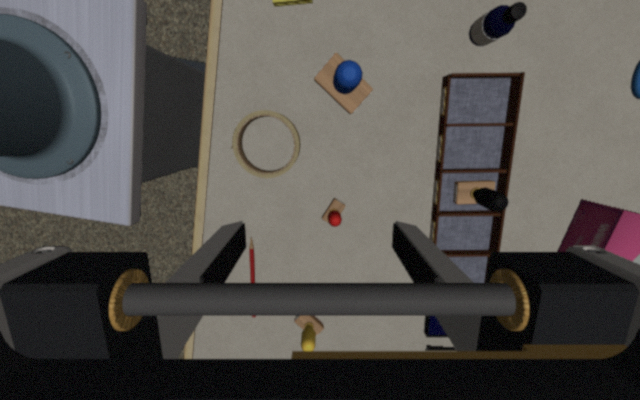

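The wrist view shows blue at (343,82), red at (334,214) and yellow at (309,330). The rack spans from about (446,75)/(523,73) downward, and the bottle is at (498,25).

```bash
cat >> h.py <<'E'
def mount(C,xy,r=.05,zt=.016):
    im=C[0];m=mask(im,'wood');roi=np.zeros_like(m)
    cv2.circle(roi,tuple(int(v) for v in proj(C,(*xy,zt))),int(r*C[1][0,0]/(C[3][2]-zt)),255,-1)
    m=cv2.morphologyEx(m&roi,cv2.MORPH_OPEN,np.ones((2,2)));bs=blobs(m,8)
    if not bs:return None
    P=np.array([ray(C,p,zt)[:2] for b in bs for p in b[:,0]],np.float32)
    (cx,cy),(w,h),a=cv2.minAreaRect(P*1000)
    if w<h:w,h,a=h,w,a+90
    return round(cx/1000,4),round(cy/1000,4),round(w,1),round(h,1),round((a+90)%180-90,1)
def head(C,col,z,xy,r=.07):
    m=mask(C[0],col);roi=np.zeros_like(m)
    cv2.circle(roi,tuple(int(v) for v in proj(C,(*xy,z))),int(r*C[1][0,0]/(C[3][2]-z)),255,-1)
    b=blobs(m&roi,5)
    return b and ray(C,cv2.minAreaRect(b[0])[0],z)[:2].round(4)
E
python3 - <<'E'
from h import *
d=np.load('w1.npz');C=(d['f'],d['K'],d['R'],d['c'])
for n,xy,z in(('blue',(.43,.09),.092),('red',(.448,-.078),.06),('yellow',(.442,-.268),.068)):
    print(n,mount(C,xy),head(C,n,z*.7,xy))
cv2.imwrite('pics/w1c.png',cv2.resize(C[0][40:280,400:560],None,fx=2.5,fy=2.5))
E
```

```text
blue (0.4332, 0.094, 67.7, 43.3, -32.6) [0.4336 0.0994]
red (0.4522, -0.081, 36.1, 19.0, 66.5) [ 0.4505 -0.0811]
yellow (0.447, -0.2725, 43.4, 25.1, -31.2) [ 0.4478 -0.2874]
```

View pics/w1c.png

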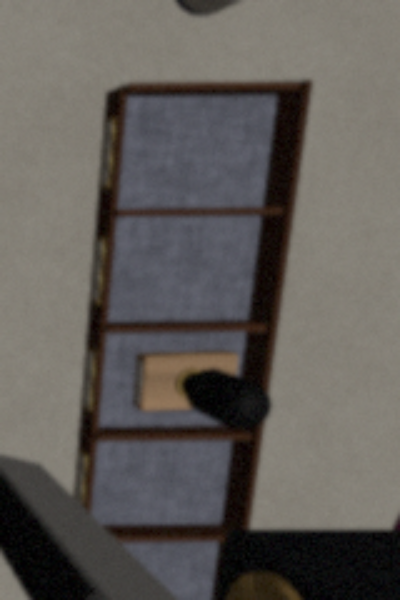

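The crop shows the end wall from (122,88) to (310,82). The dividers sit at rows 212, 327, 435 and 532, and the middle mount is at (188,382).

Run:
```python
from h import *
d=np.load('w1.npz');C=(d['f'],d['K'],d['R'],d['c'])
f=lambda x,y,z:ray(C,(400+(x-.5)/2.5,40+(y-.5)/2.5),z)[:2].round(4)
D=np.array([f(x,y,.028) for x,y in((200,212),(190,327),(175,435),(170,532))])
print('div',D);print('end',f(200,86,.028))
print('back outer',f(310,82,.032),f(248,525,.032));print('front outer/inner .022',f(122,92,.022),f(92,500,.022),f(100,435,.022))
m=mount(C,(.628,-.021),.05,.026);print('mount3',m)
```

```text
div [[ 0.6181  0.0734]
 [ 0.6306  0.0136]
 [ 0.64   -0.0471]
 [ 0.6539 -0.1046]]
end [0.6    0.1332]
back outer [0.652  0.1433] [ 0.6946 -0.0914]
front outer/inner .022 [0.564  0.1252] [ 0.6068 -0.0948] [ 0.601  -0.0555]
mount3 (0.6416, -0.017, 51.0, 31.3, 12.6)
```

```bash
python3 -c "
from h import *
go(.433,.094,.15,57.4)"
```

```text
t 1.85 pos [ 0.4208 -0.0324  0.2502] yaw 99.6 gap 0.999 F [-0.4 -0.3 -0.5] -> shift [12.26  3.31 10.01] turn 42.2
```

```bash
python3 -m creep '12.3 3.3 10 42.2 -1;12.3 3.3 10 42.2 -1;12.3 3.3 10 42.2 -1;12.3 3.3 10 42.2 -1;12.3 3.3 10 42.2 -1;12.3 3.3 10 42.2 -1;12.3 3.3 10 42.2 -1;12.3 3.3 10 42.2 -1' >/dev/null
python3 -c "
from h import *
C=cam('wrist')
print(mount(C,(.433,.094)));cv2.imwrite('pics/w2.png',C[0])
go(.433,.094,.041,57.4)"
```

```text
(0.4323, 0.094, 68.1, 43.6, -31.5)
t 2.7 pos [0.4328 0.0945 0.1505] yaw 57.4 gap 1.0 F [-0.8 -0.1  0.1] -> shift [-0.03  0.04 10.95] turn -0.0
```

View pics/w2.png

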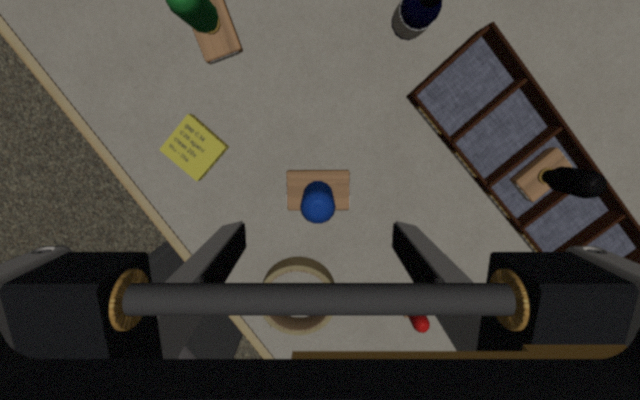

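Blue's mount is at (318,190), aligned with the fingers. I'll descend and grip.

```bash
python3 -m creep '0 0 4 0 -1;0 0 7 0 -1;0 0 9.5 0 -1;0 0 10.9 0 -1;0 0 10.9 0 -1;0 0 10.9 0 1;0 0 10.9 0 1;0 0 10.9 0 1' 25
python3 -m creep '0 0 0 0 1;0 0 0 0 1;0 0 0 0 1;0 0 -1 0 1;0 0 -3 0 1;0 0 -6 0 1;0 0 -9 0 1;0 0 -9 0 1'
python3 -c "
from h import *
c=np.array([.6361,-.0164]);a=np.radians(10.8);p=c-.124*np.array([-np.sin(a),np.cos(a)]);print(p)
go(p[0],p[1],.14,100.8)"
```

```text
t: 3.5
position: [0.4335, 0.0955, 0.0426]
orientation: [0.001, 0.877, 0.481, 0.001]
ft_force: [-0.4, 0.3, -0.1]
finger_gap: 0.78
gripper_force: 0.0
t: 4.3
position: [0.4357, 0.0956, 0.1361]
orientation: [0.002, 0.877, 0.481, 0.004]
ft_force: [1.6, -0.3, -1.0]
finger_gap: 0.31
gripper_force: 25.0
[ 0.65933528 -0.13820362]
t 4.3 pos [0.4357 0.0956 0.1361] yaw 57.5 gap 0.31 F [ 1.6 -0.3 -1. ] -> shift [-7.68 31.44 -0.18] turn -43.3
```

```bash
python3 -m creep '-0.5 3 -1 -5 1;-1.5 7 -3 -11 1;-2.7 11.5 -4 -17 1;-4 16 -4 -23 1;-5.2 21 -4 -29 1;-6.3 26 -4 -35 1;-7.2 29.5 -4 -40 1;-7.7 31.4 -4 -43.3 1' >/dev/null
python3 -m creep '0 0 0 0 1;0 0 0 0 1;0 0 0 0 1;0 0 0 0 1;0 0 0 0 1;0 0 0 0 1;0 0 0 0 1;0 0 0 0 1' >/dev/null
python3 -c "
from h import *
C=cam('wrist')
np.savez('w3.npz',f=C[0],K=C[1],R=C[2],c=C[3]);cv2.imwrite('pics/w3.png',C[0])
go(.6593,-.1382,.052,100.8)"
```

```text
t 5.95 pos [ 0.6557 -0.1382  0.1715] yaw 100.7 gap 0.308 F [ 0.2 -0.5 -1.6] -> shift [-0.07  0.35 11.95] turn -0.1
```

View pics/w3.png

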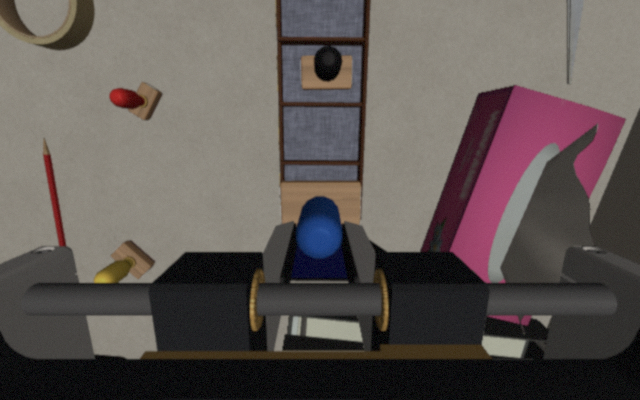

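Run:
```python
from h import *
d=np.load('w3.npz');C=(d['f'],d['K'],d['R'],d['c'])
a=np.radians(10.8);ux=np.array([np.cos(a),np.sin(a)]);uy=np.array([-ux[1],ux[0]])
im=C[0].astype(int).sum(2)
for x in (295,345): # dark divider rows
    for lo,hi,yy in((30,50,.031),(95,112,-.031),(155,170,-.093)):
        r=lo+np.argmin(im[lo:hi,x-3:x+4].mean(1));p=ray(C,(x,r),.028)[:2];print(x,r,p.round(4),'s0',(p@uy-yy).round(4))
for r in(20,90,130):
    l=270+np.argmin(im[r-2:r+3,270:292].mean(0));k=350+np.argmin(im[r-2:r+3,350:376].mean(0))
    print(r,l,k,'r0 front',(ray(C,(l,r),.022)[:2]@ux+.044).round(4),'back',(ray(C,(k,r),.032)[:2]@ux-.044).round(4))
b=mount(C,(.659,-.12),.06,.13);print('held mount',b, 'm3',mount(C,(.637,-.017),.05,.026))
T=cam('top')
for p in((331,124),(405,124),(331,80)):print('box',ray(T,p,.08).round(3))
```

```text
295 42 [0.6043 0.0048] s0 -0.1395
295 105 [ 0.6144 -0.0545] s0 -0.1376
295 161 [ 0.6242 -0.1121] s0 -0.134
345 42 [0.6533 0.0141] s0 -0.1396
345 105 [ 0.6657 -0.0447] s0 -0.1377
345 161 [ 0.6778 -0.1019] s0 -0.1341
20 279 365 r0 front 0.6224 back 0.6191
90 281 362 r0 front 0.6224 back 0.6183
130 282 360 r0 front 0.6223 back 0.6175
held mount (0.6556, -0.1288, 62.6, 33.5, 10.7) m3 (0.6415, -0.0174, 51.6, 30.7, 10.7)
box [ 0.77  -0.006  0.08 ]
box [ 0.774 -0.226  0.08 ]
box [ 0.909 -0.004  0.08 ]
```

```bash
python3 -m creep '-0.1 0.3 2 0 1;-0.1 0.3 4.5 0 1;-0.1 0.3 7 0 1;-0.1 0.3 9 0 1;-0.1 0.3 10.5 0 1;-0.1 0.3 11.3 0 1;-0.1 0.3 11.7 0 1;-0.1 0.3 11.7 0 1'
python3 -m creep '0 0 0.1 0 1;0 0 0.2 0 1;0 0 0.3 0 1;0 0 0.3 0 1;0 0 0.3 0 1;0 0 0.3 0 1;0 0 0.3 0 1;0 0 0.3 0 1'
```

```text
t: 6.8
position: [0.6611, -0.1429, 0.0636]
orientation: [0.003, 0.637, 0.771, -0.002]
ft_force: [-16.4, -4.8, 34.5]
finger_gap: 0.321
gripper_force: 25.0
t: 7.6
position: [0.6611, -0.1432, 0.0619]
orientation: [0.004, 0.637, 0.771, -0.002]
ft_force: [-19.0, -4.5, 40.2]
finger_gap: 0.327
gripper_force: 25.0
```

```bash
python3 -m creep '0 0 -0.5 0 1;0 0 -2 0 1;0 0 -4 0 1;0 0 -6 0 1;0 0 -6 0 1;0 0 -6 0 1;0 0 -6 0 1;0 0 -6 0 1'
python3 -c "
from h import *
C=cam('wrist')
np.savez('w4.npz',f=C[0],K=C[1],R=C[2],c=C[3]);cv2.imwrite('pics/w4.png',cv2.resize(C[0][100:300,220:420],None,fx=2.5,fy=2.5))
S=cam('scene');cv2.imwrite('pics/s4.png',cv2.resize(S[0][130:260,260:390],None,fx=4,fy=4,interpolation=2))
go(.6593,-.1382,.052,100.8)"
```

```text
t: 8.4
position: [0.658, -0.1382, 0.1097]
orientation: [-0.001, 0.638, 0.77, -0.0]
ft_force: [-0.3, 0.2, -1.1]
finger_gap: 0.328
gripper_force: 25.0
t 8.5 pos [ 0.6583 -0.1384  0.1102] yaw 100.7 gap 0.324 F [-1.3  0.3 -1.9] -> shift [-0.01  0.11  5.82] turn -0.1
```

View pics/w4.png

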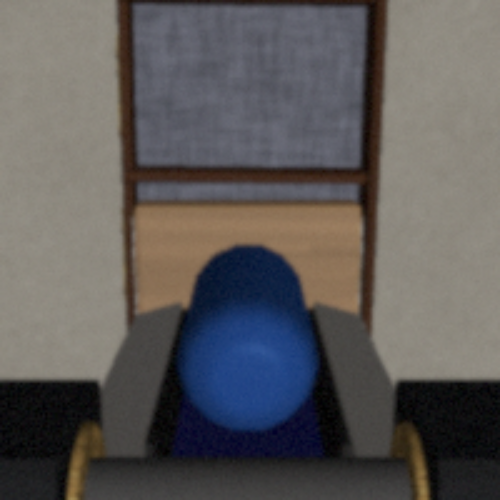

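View pics/s4.png

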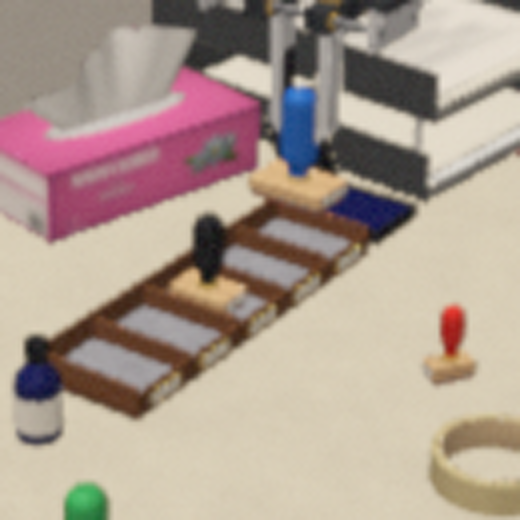

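The scene view shows blue upright above the last bay. The wrist crop has the mount's far edge at row 204 and divider 4 at row 176. I'll check the mount's position in the hand along y.

Run:
```python
from h import *
d=np.load('w4.npz');C=(d['f'],d['K'],d['R'],d['c'])
a=np.radians(10.8);ux=np.array([np.cos(a),np.sin(a)]);uy=np.array([-ux[1],ux[0]])
f=lambda x,y,z:ray(C,(220+x/2.5,100+y/2.5),z)[:2]
_,p=tool(arm.sense());tp=p[:2]
print('tcp s,r',tp@uy,tp@ux)
for z in(.075,.085,.095):
  e=f(247,204,z);l=f(133,250,z);k=f(362,250,z);print(z,'edge s-tcp',e@uy-tp@uy,'mid r-tcp',(l+k)@ux/2-tp@ux,'len',(k-l)@ux)
for y in(169,176,183):print('div4 s0',f(247,y,.028)@uy+.093)
for y in(1,):print('div3',f(247,y,.028)@uy+.031)
print('front in',f(133,100,.022)@ux+.042,'back',f(365,100,.032)@ux-.042)
```

```text
tcp s,r -0.25928508152050683 0.6207099177325874
0.075 edge s-tcp 0.02859630381414749 mid r-tcp -0.0003457651707385878 len 0.06841245854386666
0.085 edge s-tcp 0.030381968052822894 mid r-tcp -0.00032653063814691574 len 0.065229374280353
0.095 edge s-tcp 0.0321676322914983 mid r-tcp -0.00030729610555524367 len 0.062046290016839444
div4 s0 -0.13348451020871974
div4 s0 -0.13598180354607164
div4 s0 -0.13849006640087322
div3 -0.13866255772610636
front in 0.6216178901040607 back 0.6185133319018743
```

```bash
python3 -m creep '-0.6 0 0.5 0 1;-0.6 0 1.5 0 1;-0.6 0 2.5 0 1;-0.6 0 3.3 0 1;-0.6 0 4 0 1;-0.6 0 4.4 0 1;-0.6 0 4.6 0 1;-0.6 0 4.6 0 1'
```

```text
t: 9.3
position: [0.66, -0.1444, 0.0653]
orientation: [-0.0, 0.638, 0.77, -0.0]
ft_force: [0.2, -1.4, -0.9]
finger_gap: 0.326
gripper_force: 25.0
```

```bash
python3 -m creep '0 0 0.05 0 1;0 0 0.1 0 1;0 0 0.15 0 1;0 0 0.2 0 1;0 0 0.25 0 1;0 0 0.3 0 1;0 0 0.3 0 1;0 0 0.3 0 1'|sed -n 2,4p;python3 -m creep '0 0 0.05 0 1;0 0 0.1 0 1;0 0 0.15 0 1;0 0 0.15 0 1;0 0 0.2 0 1;0 0 0.2 0 1;0 0 0.2 0 1;0 0 0.2 0 1'|sed -n 2,4p
```

```text
position: [0.66, -0.1445, 0.0624]
orientation: [-0.0, 0.638, 0.77, -0.0]
ft_force: [-0.4, 0.5, -0.9]
position: [0.6602, -0.1445, 0.0621]
orientation: [-0.0, 0.638, 0.77, -0.0]
ft_force: [-5.1, 2.1, 8.2]
```

```bash
python3 -m creep '0 0 0 0 0;0 0 0 0 0;0 0 0 0 0;0 0 0 0 0;0 0 0 0 0;0 0 -1 0 0;0 0 -3 0 0;0 0 -5 0 0'
python3 -m creep '0 0 -4 0 0;0 0 -8 0 0;0 0 -10 0 0;0 0 -10 0 0;0 0 -10 0 -1;0 0 -10 0 -1;0 0 -10 0 -1;0 0 -10 0 -1'|sed -n 2p
python3 -c "
from h import *
C=cam('wrist');np.savez('w5.npz',f=C[0],K=C[1],R=C[2],c=C[3])
cv2.imwrite('pics/w5.png',C[0])
b=mount(C,(.659,-.139),.05,.026);print(b)
print(mount(C,(.452,-.081)),mount(C,(.447,-.2725)))
go(.452,-.081,.14,156.5)"
```

```text
t: 11.7
position: [0.6599, -0.1445, 0.1113]
orientation: [-0.0, 0.638, 0.77, -0.0]
ft_force: [0.5, -0.8, 0.7]
finger_gap: 0.503
gripper_force: 0.0
position: [0.6593, -0.1443, 0.2088]
(0.66, -0.1392, 66.6, 42.7, 10.8)
(0.4521, -0.0812, 36.0, 19.3, 69.8) (0.4471, -0.2728, 43.1, 26.5, -36.5)
t 12.55 pos [ 0.6595 -0.1444  0.2092] yaw 100.7 gap 0.846 F [-0.   1.1  0.4] -> shift [ 10.09 -19.2    6.96] turn -55.8
```

View pics/w5.png

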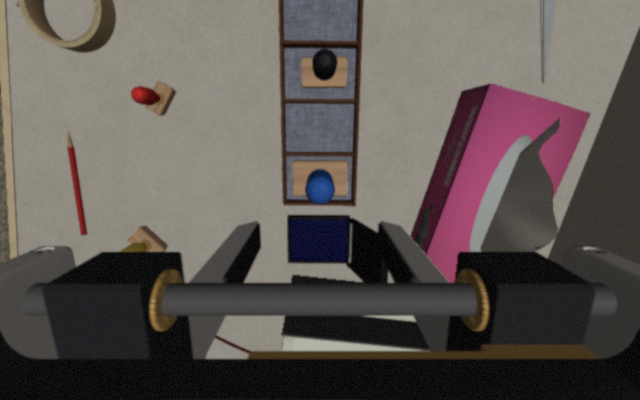

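Blue stands in the pad-side bay at (320,180), centred. Red is next.

```bash
python3 -m creep '2 -4.5 1.7 -8 -1;4 -9 3.5 -16 -1;7 -13.5 5.2 -24 -1;10.1 -18 7 -32 -1;10.1 -19.2 7 -40 -1;10.1 -19.2 7 -48 -1;10.1 -19.2 7 -56.5 -1;10.1 -19.2 7 -57.3 -1'|sed -n 2p
python3 -c "
from h import *
C=cam('wrist');m=mount(C,(.452,-.081),.035);print(m);cv2.imwrite('pics/w6.png',C[0])
go(m[0],m[1],.025,m[4]+90)"
```

```text
position: [0.4523, -0.081, 0.1404]
(0.4525, -0.0802, 34.9, 17.2, 68.1)
t 13.4 pos [ 0.4525 -0.0811  0.1404] yaw 158.0 gap 0.998 F [ 0.   0.  -0.2] -> shift [ 0.03  0.08 11.54] turn -0.1
```

View pics/w6.png

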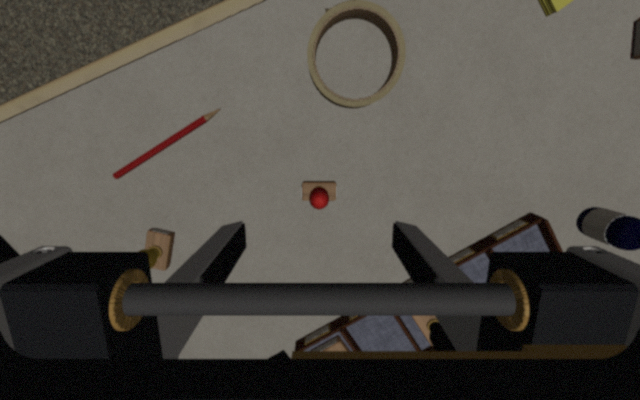

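Red is between the fingers at (319,192). I'll descend and then close fully before lifting.

```bash
python3 -m creep '0 0.1 4 0 0;0 0.1 7 0 0;0 0.1 9.5 0 0;0 0.1 11 0 0;0 0.1 11.5 0 0;0 0.1 11.5 0 0;0 0.1 11.5 0 1;0 0.1 11.5 0 1' 20|sed -n 2p
python3 -m creep '0 0 0 0 1;0 0 0 0 1;0 0 0 0 1;0 0 0 0 1;0 0 0 0 1;0 0 0 0 1;0 0 0 0 1;0 0 0 0 1'
python3 -c "
from h import *
a=np.radians(10.8);c=np.array([.6355,-.0172])
for y in(.124,.062,-.062): print(y,c+y*np.array([-np.sin(a),np.cos(a)]))
p=c+.124*np.array([-np.sin(a),np.cos(a)]);go(*p,.145,100.8)"
```

```text
position: [0.4538, -0.0806, 0.0266]
t: 15.0
position: [0.4533, -0.0804, 0.0258]
orientation: [0.0, 0.19, 0.982, -0.0]
ft_force: [-0.5, -1.0, 4.8]
finger_gap: 0.194
gripper_force: 20.0
0.124 [0.61226472 0.10460362]
0.062 [0.62388236 0.04370181]
-0.062 [ 0.64711764 -0.07810181]
t 15.0 pos [ 0.4533 -0.0804  0.0258] yaw 158.1 gap 0.194 F [-0.5 -1.   4.8] -> shift [ -7.84  23.1  -11.91] turn 57.3
```

```bash
python3 -m creep '0 0 -2 0 1;0 0 -6 4 1;0 2 -9 12 1;-1.5 6 -12 20 1;-3 10 -12 28 1;-4.5 14.5 -12 36 1;-6 19 -12 44 1;-7.8 23.1 -12 52 1'|sed -n 2p
python3 -m creep '0 0 0 5.3 1;0 0 0 5.3 1;0 0 0 5.3 1;0 0 0 5.3 1;0 0 0 5.3 1;0 0 0 5.3 1;0 0 0 5.3 1;0 0 0 5.3 1'|sed -n 2p
python3 -c "
from h import *
C=cam('wrist');np.savez('w7.npz',f=C[0],K=C[1],R=C[2],c=C[3])
cv2.imwrite('pics/w7.png',cv2.resize(C[0][60:300,200:440],None,fx=2.5,fy=2.5))
go(.6123,.1046,.036,100.8)"
```

```text
position: [0.6117, 0.1071, 0.1443]
position: [0.6115, 0.1047, 0.1456]
t 16.65 pos [0.6116 0.1048 0.1456] yaw 100.7 gap 0.195 F [ 0.8 -0.5 -0.8] -> shift [-0.03  0.06 10.96] turn -0.1
```

View pics/w7.png

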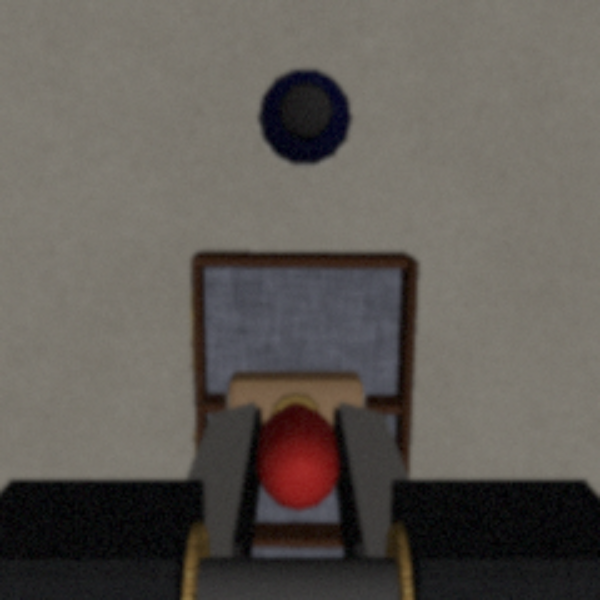

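Red is held over the bottle-side bay, with the end wall at crop row 262 and a divider at row 404. I'll check the bay position.

Run:
```python
from h import *
d=np.load('w7.npz');C=(d['f'],d['K'],d['R'],d['c'])
a=np.radians(10.8);ux=np.array([np.cos(a),np.sin(a)]);uy=np.array([-ux[1],ux[0]])
f=lambda x,y,z:ray(C,(200+x/2.5,60+y/2.5),z)[:2]
print('bay s',(f(300,262,.028)@uy+f(300,404,.028)@uy)/2, 'r',f(202,300,.022)@ux+.042,f(402,300,.032)@ux-.042)
tp=tool(arm.sense())[1][:2];print('tcp',tp@uy,tp@ux)
e=f(297,378,.136)@uy;print('mount far edge top z .136 minus tcp (expect .010)',e-tp@uy,'mid r',(f(230,385,.136)+f(364,385,.136))@ux/2-tp@ux,(f(364,385,.136)-f(230,385,.136))@ux)
```

```text
bay s -0.011141898562124941 r 0.6227973495008563 0.6204759594132386
tcp -0.011650438749950268 0.6203968743646193
mount far edge top z .136 minus tcp (expect .010) 0.012781819137380884 mid r -0.00014308512976768384 0.03574831238234364
```

```bash
python3 -m creep '0 0 2.5 0 1;0 0 5 0 1;0 0 7.5 0 1;0 0 9 0 1;0 0 10 0 1;0 0 10.5 0 1;0 0 10.7 0 1;0 0 10.7 0 1'|sed -n 2,4p
python3 -m creep '0 0 0.05 0 1;0 0 0.1 0 1;0 0 0.15 0 1;0 0 0.2 0 1;0 0 0.25 0 1;0 0 0.3 0 1;0 0 0.3 0 1;0 0 0.3 0 1'|sed -n 2,4p
```

```text
position: [0.6122, 0.1049, 0.0392]
orientation: [0.0, 0.638, 0.77, 0.0]
ft_force: [-0.3, -0.2, -0.5]
position: [0.6118, 0.1049, 0.036]
orientation: [0.0, 0.638, 0.77, 0.0]
ft_force: [-2.6, -0.8, 4.6]
```

```bash
python3 -m creep '0 0 0 0 0;0 0 0 0 0;0 0 0 0 0;0 0 0 0 0;0 0 0 0 0;0 0 -1 0 0;0 0 -3 0 0;0 0 -6 0 0'|sed -n 2,6p
python3 -m creep '0 0 -5 0 0;0 0 -8 0 0;0 0 -8 0 -1;0 0 -8 0 -1;0 0 -8 0 -1;0 0 -8 0 -1;0 0 -8 0 -1;0 0 -8 0 -1'|sed -n 2p
python3 -c "
from h import *
C=cam('wrist')
print('red',mount(C,(.612,.105),.03,.026));cv2.imwrite('pics/w8.png',C[0])
m=mount(C,(.43,.275),.055);print(m,head(C,'green',.06,(.432,.28)))
go(m[0],m[1],.15,m[4]+90)"
```

```text
position: [0.6103, 0.1049, 0.095]
orientation: [-0.001, 0.638, 0.77, -0.001]
ft_force: [0.4, -0.5, 0.3]
finger_gap: 0.497
gripper_force: 0.0
position: [0.6112, 0.1049, 0.1745]
red (0.6114, 0.1065, 35.1, 16.1, 10.8)
(0.4317, 0.2603, 38.7, 13.6, 10.7) []
t 19.9 pos [0.6113 0.1049 0.1748] yaw 100.7 gap 0.991 F [-0.7 -0.3  0.3] -> shift [ 18.61 -14.74   2.5 ] turn 0.0
```

View pics/w8.png

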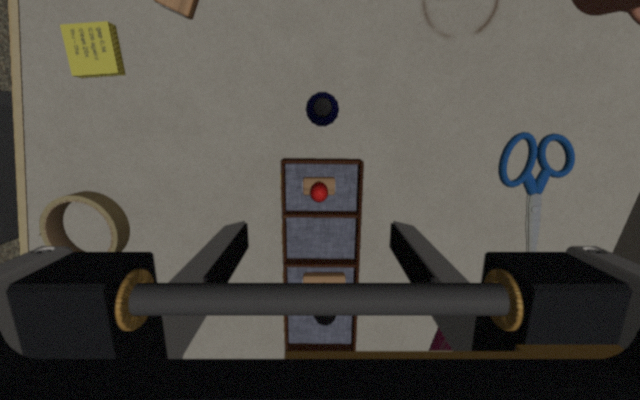

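Red stands in its bay at (319,187). Green is just out of the top of the view, so I'll move towards it.

```bash
python3 -m creep '4 -3 0 -8 -1;8 -6 0 -16 -1;12 -9 0 -24 -1;16 -12 0 -32 -1;19.5 -15 0 -40 -1;19.5 -15 0 -48 -1;19.5 -15 0 -56 -1;19.5 -15 0 -64 -1'|sed -n 2p
python3 -c "
from h import *
C=cam('wrist')
m=mount(C,(.43,.27),.055);print(m,head(C,'green',.06,(.432,.28)),blobs(mask(C[0],'green'),5)[0].mean(0))
go(m[0],m[1],.042,m[4]+90)"
```

```text
position: [0.4275, 0.2689, 0.1755]
(0.4353, 0.2886, 59.7, 36.2, 76.5) [0.437  0.2885] [[339.14864865 198.81081081]]
t 20.75 pos [0.4276 0.2687 0.1755] yaw 165.3 gap 1.0 F [ 0.7 -0.8  0.1] -> shift [-0.24  2.12 13.35] turn -1.2
```

```bash
python3 -m creep '-0.2 2.1 0 -1.2 -1;-0.2 2.1 4 -1.2 -1;-0.2 2.1 8 -1.2 -1;-0.2 2.1 11 -1.2 -1;-0.2 2.1 12.8 -1.2 -0.2;-0.2 2.1 13.3 -1.2 -0.2;-0.2 2.1 13.3 -1.2 0.2;-0.2 2.1 13.3 -1.2 1' 25|sed -n 2p
python3 -m creep '0 0 0 0 1;0 0 0 0 1;0 0 0 0 1;0 0 0 0 1;0 0 0 0 1;0 0 0 0 1;0 0 0 0 1;0 0 0 0 1'
python3 -c "
from h import *
go(.6471,-.0781,.175,100.8)"
```

```text
position: [0.4363, 0.2886, 0.0437]
t: 22.35
position: [0.4354, 0.2882, 0.0426]
orientation: [0.0, 0.122, 0.992, -0.0]
ft_force: [-1.2, -0.8, 1.9]
finger_gap: 0.292
gripper_force: 25.0
t 22.35 pos [0.4354 0.2882 0.0426] yaw 165.9 gap 0.292 F [-1.2 -0.8  1.9] -> shift [-29.43 -30.4  -13.24] turn 65.1
```

```bash
python3 -m creep '0 0 -2 0 1;0 0 -5 2 1;0 0 -9 6 1;-1 -1 -13.2 12 1;-4 -4 -13.2 18 1;-7 -7 -13.2 25 1;-10.5 -10.5 -13.2 32 1;-14 -14 -13.2 39 1'|sed -n 2p
python3 -c "
from h import *
go(.6471,-.0781,.175,100.8)"
```

```text
position: [0.5375, 0.1171, 0.1742]
t 23.15 pos [0.5375 0.1171 0.1742] yaw 126.7 gap 0.29 F [ 0.6 -0.  -1.1] -> shift [-22.2   -2.87  -0.09] turn 25.9
```

```bash
python3 -m creep '-3 -0.4 0 4 1;-7 -0.9 0 8 1;-11 -1.4 0 13 1;-15 -1.9 0 18 1;-18.5 -2.4 0 22 1;-20.8 -2.7 0 25 1;-22 -2.8 0 26.5 1;-22 -2.8 0 26.5 1'|sed -n 2p
python3 -c "
from h import *
go(.6471,-.0781,.12,100.8)"
```

```text
position: [0.6471, -0.075, 0.1738]
t 23.95 pos [ 0.6471 -0.075   0.1738] yaw 100.4 gap 0.291 F [-0.9  0.7 -1.4] -> shift [-0.31 -0.05  5.38] turn -0.4
```

```bash
python3 -m creep '-0.2 0 1 0 1;-0.2 0 2 0 1;-0.2 0 3 0 1;-0.2 0 4 0 1;-0.2 0 4.5 0 1;-0.2 0 4.5 0 1;-0.2 0 4.5 0 1;-0.2 0 4.5 0 1'|sed -n 2p
python3 -c "
from h import *
C=cam('wrist');np.savez('w9.npz',f=C[0],K=C[1],R=C[2],c=C[3])
cv2.imwrite('pics/w9.png',cv2.resize(C[0][60:300,200:440],None,fx=2.5,fy=2.5))
go(.6471,-.0781,.0526,100.8)"
```

```text
position: [0.6478, -0.0763, 0.1302]
t 24.8 pos [ 0.6478 -0.0763  0.1302] yaw 100.5 gap 0.287 F [ 0.9  0.5 -1.3] -> shift [-0.16 -0.11  7.76] turn -0.3
```

View pics/w9.png

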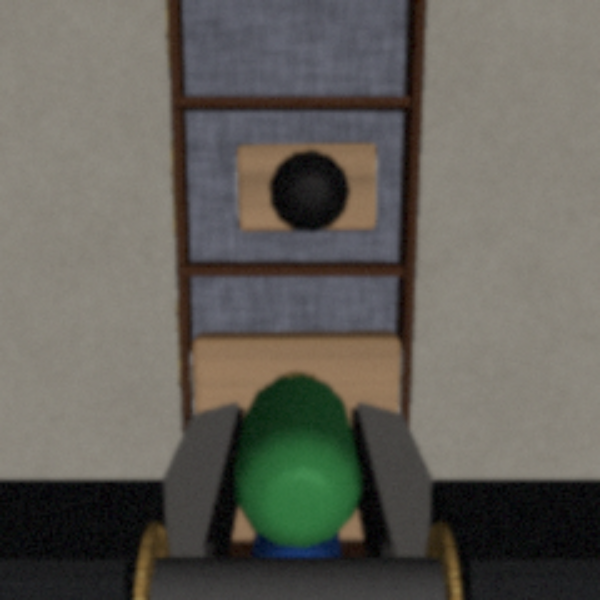

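Green is level and aligned over bay 4. Its far edge is at crop row 337 and divider 3 is at row 270.

Run:
```python
from h import *
d=np.load('w9.npz');C=(d['f'],d['K'],d['R'],d['c'])
a=np.radians(10.8);ux=np.array([np.cos(a),np.sin(a)]);uy=np.array([-ux[1],ux[0]])
f=lambda x,y,z:ray(C,(200+x/2.5,60+y/2.5),z)[:2]
d3=f(300,270,.028)@uy;print('d3 s',d3,'bay s',d3-.031,'d2',f(300,103,.028)@uy-.093)
tp=tool(arm.sense())[1][:2];z=.130-.0426+.016
print('tcp',tp@uy,tp@ux,'edge-.019 =centre s',f(297,337,z)@uy-.019,'mid r',(f(195,350,z)+f(401,350,z))@ux/2,(f(401,350,z)-f(195,350,z))@ux)
```

```text
d3 s -0.1670476618935322 bay s -0.1980476618935322 d2 -0.19911537268127172
tcp -0.19630731790162012 0.6220543709821794 edge-.019 =centre s -0.1952031380186321 mid r 0.6223865193986364 0.0592648784271798
```

```bash
python3 -m creep '-0.2 -0.1 1.5 0 1;-0.2 -0.1 3 0 1;-0.2 -0.1 4.5 0 1;-0.2 -0.1 6 0 1;-0.2 -0.1 7 0 1;-0.2 -0.1 7.4 0 1;-0.2 -0.1 7.5 0 1;-0.2 -0.1 7.5 0 1'|sed -n 2,4p
python3 -m creep '0 0 0.05 0 1;0 0 0.1 0 1;0 0 0.15 0 1;0 0 0.2 0 1;0 0 0.25 0 1;0 0 0.3 0 1;0 0 0.3 0 1;0 0 0.3 0 1'|sed -n 2,4p
```

```text
position: [0.6472, -0.0784, 0.0548]
orientation: [0.0, 0.64, 0.769, 0.0]
ft_force: [-0.2, -0.6, -0.2]
position: [0.6469, -0.0785, 0.0526]
orientation: [0.0, 0.64, 0.769, -0.0]
ft_force: [-3.6, 0.9, 5.3]
```

Contact at the expected height. I'll release, rise and head for yellow at about (.447,-.273), with long axis about -34° and tool yaw about 56°.

```bash
python3 -m creep '0 0 0 0 0;0 0 0 0 0;0 0 0 0 0;0 0 0 0 0;0 0 0 0 0;0 0 -1 0 0;0 0 -3 0 0;0 0 -6 0 0'|sed -n 2,6p
python3 -m creep '0 0 -4 0 0;0 0 -8 0 0;0 0 -8 0 -1;0 0 -8 0 -1;0 0 -8 0 -1;0 0 -8 0 -1;0 0 -8 0 -1;0 0 -8 0 -1'|sed -n 2p
python3 -c "
from h import *
C=cam('wrist');print('green',mount(C,(.647,-.078),.045,.026))
go(.447,-.2727,.16,56)"
```

```text
position: [0.6455, -0.078, 0.1109]
orientation: [-0.002, 0.64, 0.769, -0.001]
ft_force: [0.3, -0.1, -0.2]
finger_gap: 0.504
gripper_force: 0.0
position: [0.6463, -0.0782, 0.1904]
green (0.6498, -0.0915, 65.0, 59.3, -79.5)
t 28.05 pos [ 0.6465 -0.0782  0.1907] yaw 100.4 gap 0.993 F [-0.7 -0.3 -0.1] -> shift [-15.51 -23.14   3.09] turn 44.4
```

```bash
python3 -m creep '-2 -3 0 6 -1;-4.5 -6.5 0 12 -1;-7 -10 0 18 -1;-9.5 -14 0 24 -1;-12 -17.5 1 30 -1;-14 -21 2 36 -1;-15.5 -23.1 3 42 -1;-15.5 -23.1 3 44.4 -1'|sed -n 2p
python3 -c "
from h import *
C=cam('wrist');cv2.imwrite('pics/w10.png',C[0])
m=mount(C,(.447,-.273),.04);print(m,head(C,'yellow',.05,(.447,-.273),.04))
go(m[0],m[1],.03,m[4]+90)"
```

```text
position: [0.4451, -0.2739, 0.1599]
(0.446, -0.2733, 43.4, 24.1, -36.2) [ 0.4446 -0.274 ]
t 28.9 pos [ 0.4462 -0.2734  0.1606] yaw 55.7 gap 1.001 F [ 0.5 -0.7  0.7] -> shift [-1.000e-02 -0.000e+00  1.306e+01] turn 1.9
```

View pics/w10.png

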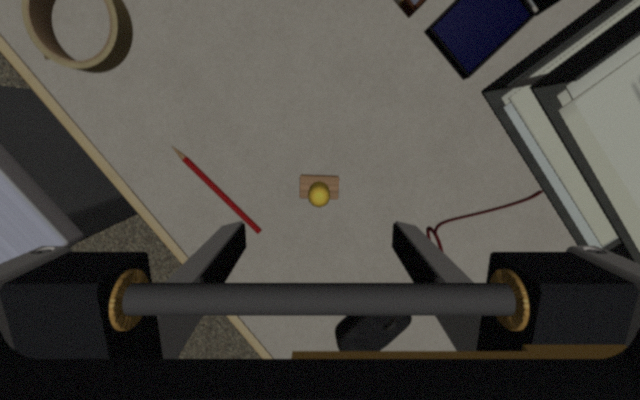

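Yellow is between the fingers at (319,188). I'll grip it.

```bash
python3 -m creep '0 0 4 1.9 0;0 0 8 1.9 0;0 0 11 1.9 0;0 0 12.6 1.9 0;0 0 13.1 1.9 0;0 0 13.1 1.9 0;0 0 13.1 1.9 1;0 0 13.1 1.9 1' 20|sed -n 2p
python3 -m creep '0 0 0 0 1;0 0 0 0 1;0 0 0 0 1;0 0 0 0 1;0 0 0 0 1;0 0 0 0 1;0 0 0 0 1;0 0 0 0 1'
python3 -m creep '0 0 -2 0 1;0 0 -5 0 1;0 0 -9 0 1;0 0 -13 0 1;0 0 -15 0 1;0 0 -15 0 1;0 0 -15 0 1;0 0 -15 0 1'|sed -n 2p
python3 -c "
from h import *
go(.6239,.0437,.175,100.8)"
```

```text
position: [0.4486, -0.2734, 0.0319]
t: 30.5
position: [0.448, -0.2729, 0.031]
orientation: [0.0, 0.89, 0.455, 0.0]
ft_force: [-2.0, 1.4, 4.9]
finger_gap: 0.231
gripper_force: 20.0
position: [0.4466, -0.2716, 0.1779]
t 31.3 pos [ 0.4466 -0.2716  0.1779] yaw 54.1 gap 0.229 F [ 0.1  0.  -0.6] -> shift [35.94 -4.1   0.33] turn -46.7
```

```bash
python3 -m creep '3 -0.3 0 -4 1;7 -0.8 0 -10 1;12 -1.4 0 -17 1;17 -2 0 -24 1;22 -2.6 0 -31 1;27 -3.1 0 -38 1;31.5 -3.6 0 -44 1;36 -4.1 0 -46.7 1'|sed -n 2p
python3 -c "
from h import *
go(.6239,.0437,.125,100.8)"
```

```text
position: [0.6249, 0.0453, 0.1779]
t 32.1 pos [0.6249 0.0453 0.1779] yaw 101.0 gap 0.228 F [ 0.4 -0.4 -0.5] -> shift [-0.15 -0.11  5.29] turn 0.2
```

```bash
python3 -m creep '0 0 1 0 1;0 0 2 0 1;0 0 3 0 1;0 0 4 0 1;0 0 5 0 1;0 0 5 0 1;0 0 5 0 1;0 0 5 0 1'|sed -n 2p
python3 -c "
from h import *
C=cam('wrist');np.savez('w11.npz',f=C[0],K=C[1],R=C[2],c=C[3])
cv2.imwrite('pics/w11.png',cv2.resize(C[0][60:300,200:440],None,fx=2.5,fy=2.5))
go(.6239,.0437,.041,100.8)"
```

```text
position: [0.6258, 0.0429, 0.1312]
t 32.95 pos [0.6258 0.043  0.1313] yaw 100.8 gap 0.232 F [-0.2 -0.5 -0.6] -> shift [ 0.11 -0.18  9.03] turn 0.0
```

View pics/w11.png

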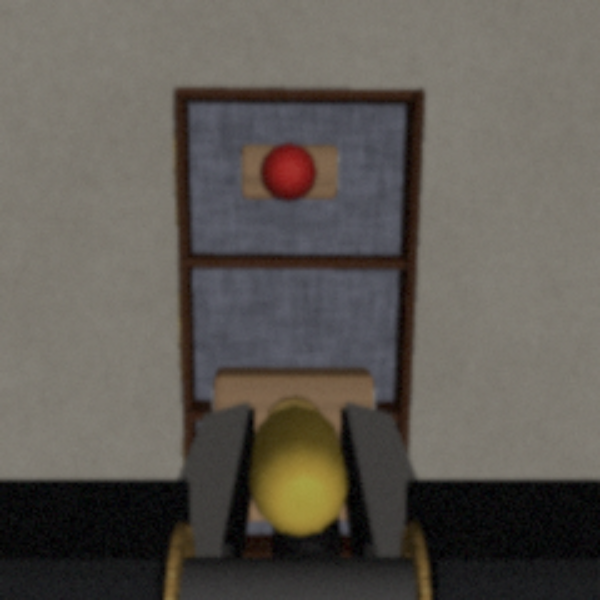

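Yellow is held straight above its bay, and red is centred in the end bay at (290,172). I'll lower it.

```bash
python3 -m creep '0.1 -0.2 1.5 0 1;0.1 -0.2 3.5 0 1;0.1 -0.2 5.5 0 1;0.1 -0.2 7 0 1;0.1 -0.2 8.2 0 1;0.1 -0.2 8.6 0 1;0.1 -0.2 8.7 0 1;0.1 -0.2 8.7 0 1'|sed -n 2,4p
python3 -m creep '0 0 0.05 0 1;0 0 0.1 0 1;0 0 0.15 0 1;0 0 0.2 0 1;0 0 0.25 0 1;0 0 0.3 0 1;0 0 0.35 0 1;0 0 0.35 0 1'|sed -n 2,4p
```

```text
position: [0.6237, 0.0437, 0.0441]
orientation: [0.001, 0.637, 0.771, 0.0]
ft_force: [0.2, 0.9, -1.0]
position: [0.6233, 0.0437, 0.041]
orientation: [0.0, 0.637, 0.771, -0.0]
ft_force: [-3.0, 0.1, 6.3]
```

```bash
python3 -m creep '0 0 0 0 0;0 0 0 0 0;0 0 0 0 0;0 0 0 0 0;0 0 0 0 0;0 0 -1 0 0;0 0 -3 0 0;0 0 -6 0 0'|sed -n 2,6p
python3 -m creep '0 0 -5 0 0;0 0 -10 0 0;0 0 -15 0 0;-4 0 -19 0 0;-8 0 -19 0 0;-12 0 -19 0 0;-16 0 -19 0 0;-18 0 -19 0 0'|sed -n 2p
python3 -m creep '0 0 0 0 0;0 0 0 0 0;0 0 0 0 0;0 0 0 0 0;0 0 0 0 0;0 0 0 0 0;0 0 0 0 0;0 0 0 0 0'|sed -n 2p
python3 -c "
from h import *
C=cam('wrist')
cv2.imwrite('pics/w12.png',C[0][0:260,160:480].repeat(2,0).repeat(2,1))
for p in((.612,.105),(.624,.044),(.641,-.017),(.647,-.078),(.66,-.139)):print(mount(C,p,.032,.026))"
```

```text
position: [0.6219, 0.0439, 0.0995]
orientation: [-0.001, 0.637, 0.771, -0.001]
ft_force: [-0.0, 0.9, 0.5]
finger_gap: 0.496
gripper_force: 0.0
position: [0.6571, -0.1358, 0.2906]
position: [0.657, -0.1329, 0.2899]
None
(0.6231, 0.0416, 42.8, 23.8, 10.8)
(0.6416, -0.0171, 50.1, 30.9, 10.8)
(0.6475, -0.0782, 57.6, 35.9, 10.9)
(0.6614, -0.1383, 61.0, 42.9, 10.9)
```

View pics/w12.png

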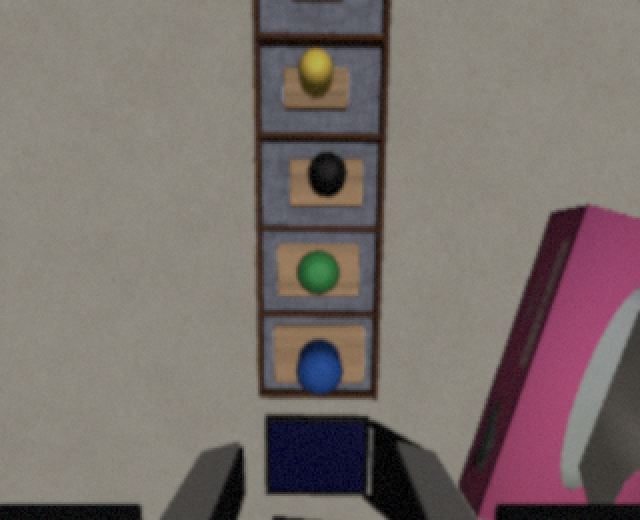

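From the pad upward the row runs blue, green, black and yellow, all centred and aligned, with red already seen in the end bay. I'll hand it in.

```bash
python3 -c "
from bench import arm
print(arm.sign_off())"
```

```text
the job is handed in; nothing more can be done
None
```

The four stray stamps are back in the rack in size order, running blue, green, black, yellow, red from the ink pad, and the job is handed in after about 36 s of the 93 s. `sign_off` returned no verdict; on its first lowering, blue caught the divider and pressed at about 40 N, so I lifted it, shifted it about 6 mm and set it down cleanly.

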